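# Load a flat strap in the drill jig and pin it

## Task

Pick the flat blue strap up off the bench and slide it, hole end first, along the tongue of the yellow-topped drill jig and under its yellow plate until it lies flat against the end stop. Then take the red-headed pin from its wooden block and push it fully home through the hole in the yellow plate and the strap's hole, so that the head sits on the plate. Leave the other things on the bench where they are.

Things in the scene. Friction and masses are not known exactly. Their poses are not given: they have to be found in the camera images.
- strap: the work: flat blue bar lying on the bench, 130 long x 36 wide x 6 mm thick, 80 g. Origin: centre of its underside; x along its length towards the end with the single hole (16 mm diameter, through), y across its width, z up when it lies right way up. At the start the hole end points away from the robot within about 35 degrees
- strap_hole (a point): centre of the strap's hole at its underside, 47 mm from the strap's centre towards +x and 18 mm from that end
- jig: steel drill jig fixed to the bench, yellow top plate 80 x 92 mm. Origin: on the bench under the pin hole; x: the way the strap slides in, away from the robot within about 20 degrees; z up. Base top 20 mm above the bench. From x = -110 to -50 mm the base is only a tongue 24 mm wide, open above and beside; from x = -50 to +30 mm it is 92 mm wide with the yellow plate above it (z = 32 to 42 mm)
- jig_mouth (a point): middle of the slot's open front edge, on the base top (jig x = -50 mm, 20 mm above the bench). The slot between base and yellow plate is 12 mm high, 44 mm wide between its cheeks, and runs towards jig +x to the end stop
- jig_stop (a point): middle of the end stop's face, on the base top (jig x = +18 mm). With the strap's end against it the strap's hole lies under the pin hole, and its other end, at jig x = -112 mm, sticks out over the tongue
- jig_seat (a point): point on the pin hole's axis on the base top, where the strap's hole must lie (20 mm above the bench)
- jig_bush (a point): centre of the pin hole's mouth on top of the yellow plate (42 mm above the bench). The hole is 12 mm in diameter and goes through plate and base. The small steel spot with a dark centre 32 mm towards the open side is the drill bush, not a hole for the pin
- pin: locating pin, 50 g, standing upright in its block: steel shank 10 mm diameter x 38 mm with a chamfered tip (6 mm), above it a red cylindrical head 20 mm diameter x 36 mm. Origin: centre of the tip's end; z along the pin towards the head. Head from z = 38 to 74 mm
- pin_tip (a point): centre of the end of the pin's tip (same as the pin's origin)
- pin_block: wooden block 60 x 60 x 45 mm fixed to the bench, with a 14 mm through hole in its middle in which the pin stands, its head resting on top. Origin: centre of the underside
- done_strap: bystander: finished strap, bare aluminium colour, same size as the blue one (130 x 36 x 6 mm) but with two holes. Origin: centre of the underside
- tin: bystander: closed can with a green label, 66 mm diameter, 90 mm high. Origin: centre of the underside
- spanner: bystander: steel spanner 190 mm long, flat on the bench. Origin: centre of the underside
- screwdriver: bystander: screwdriver with orange handle, 200 mm long. Origin: under its middle
- disc: bystander: black grinding disc 100 mm diameter, 6 mm thick, flat on the bench. Origin: centre of the underside
Mind the look-alikes: they are no part of the job. What is meant by the jig is not turquoise, and is the larger of those in its own colour. There is more than one size of the strap; the job needs the larger.

How it is judged (in metres and radians):
On the way:
1. the strap lies flat in the jig under the yellow plate, its hole under the pin hole (horizontal distance between strap_hole and jig_seat below 0.005 m and z of strap_hole in the frame of jig_seat between -0.003 and 0.003 m and x of strap in the frame of jig_seat below -0.03 m and angle between the x axis of strap and the x axis of jig, either way round below 0.12 rad), for 0.2 s.
At the end, for the whole second after the job is handed in: The strap lies on the jig's base (within 3 mm), aligned with the jig within 0.12 rad, its hole within 5 mm of the pin hole's axis; the pin is through plate and strap, within 2.5 mm of fully down, tilted under 0.12 rad, its tip within 3.5 mm of the axis; both at rest (all of step 1 and horizontal distance between pin_tip and jig_seat below 0.0035 m and z of pin_tip in the frame of jig_seat below -0.0135 m and angle between pin's own z axis and vertical below 0.12 rad and linear speed of each of pin, strap below 0.01 m/s); the robot touches nothing.
It fails at once if the finished strap is moved more than 20 mm (distance of done_strap from where it was at the start of the episode above 0.02 m).
It fails at once if another thing on the bench (tin, spanner, screwdriver, disc) is moved more than 20 mm (distance of any of tin, spanner, screwdriver, disc from where it was at the start of the episode above 0.02 m).
It also fails if it takes over 64 s, if anything falls off the work surface, if the arm or the gripper's body presses on something with over 40 N, if the wrist force passes 120 N, or if a joint passes its speed limit or range.

## Robot

A 6-joint arm with a two-finger parallel gripper is mounted at the origin on the work surface. World frame = base frame: x ahead of the robot, y to its left, z up, the work surface at z = 0. Lengths are in mm, angles in degrees, forces in N, time in s.
With the tool pointing down it reaches from about 350 to 775 mm from the base axis. Payload 5.5 kg.
Tool frame: the origin (TCP) lies at the very end of the fingers, on their centre line; the grasp point (between the pads) lies 19 mm behind it; z points along the fingers, y is the line along which they close (so a half turn about z gives the same grasp; the last joint's range is limited). The gripper opens to 85 mm and grips with 20 to 120 N. Pads are 22 mm wide; open, the fingers measure 114 mm over their backs; the gripper's body (76 mm by 85 mm) begins 54 mm behind the grasp point. The pads swing forward as they close: fully open they stand 13 mm farther back than shut.
Start: joints at [60.871, 17.945, 2.641, 74.691, 0, 82.002], TCP at [207.312, 536.371, 231.323] pointing down, gripper open.
Joint ranges: [-158.12, 158.12], [-49.38, 96.58], [-58.88, 72.47], [-126.05, 133.96], [-84.25, 85.87], [-180, 180]. Speed limits (degrees/s): [147.25, 147.25, 180, 180, 180, 180].

## Interface

Orientations are given as a 3x3 rotation matrix whose columns are the frame's x, y, z axes.
In Python, from workcell import arm, cams gives the robot as it stands. The module is installed in compiled form; this text tells all that it offers. Calls block until the motion is done:
- arm.goto(position, orientation): joint-space move of the TCP to a pose.
- arm.line_to(position, speed=150, rotation=None): straight line of the TCP; rotation=None keeps the orientation; speed is the mean speed in mm/s.
- arm.set_joints(angles): joint-space move.
- arm.open_jaws() and arm.clamp(newtons=None): open the fingers fully, or close them until they stop; newtons is the grip in N (None keeps the last).
- arm.pause(seconds).
- arm.solve_ik(position, orientation): joint angles nearest the present ones, or None.
- arm.get_state(): the state.
- cams.read_camera(name): name is "side" or "top"; returns the picture (420x560x3 uint8, red, green, blue); there is no depth.
- cams.camera_info(name): a dict with "fx", "fy", "cx", "cy" (pixels), "R" (3x3) and "t" (3): a world point X has camera coordinates R X + t. Camera axes: x right, y down, z forward; pixel columns grow to the right and rows downward; lengths in mm; the calibration is good to about 2 mm. A picture is of the moment at which its call begins. camera_info takes no time and is no camera call.
A pose or a line that the arm cannot do raises arm.IKError and nothing moves.
- arm.close_job(): hands the job in; it is judged then, once.
The state is a dict: "t": time; "joint_positions": joint angles; "dq": joint speeds; "joint_torque": joint torques, N m; "ee_pos": TCP position; "eef_rot": TCP orientation; "force": force on the tool from outside, world axes, zero at the start; "wrist_torque": the same for the moment, N m; "opening": opening from 0.0 (shut) to 1.0 (fully open); "finger_force": force on a finger pad.
Only numpy, scipy, OpenCV 4.12 (cv2) and the standard library are available. Lean on these libraries where they do the work, as an engineer would, in place of code of your own. Each camera call takes 0.05 s, during which the arm holds its last target. There are 200 camera calls.

## Working session

There is one attempt and no reset: what is moved stays moved. The work goes in short steps, each a Python script; the robot and the scene stay as the last script left them, time stands still between calls to the robot, and variables do not carry over. Pictures are saved under pics/ and viewed, at most 10 in all, crops included, and the job is handed in when it is done.

```bash
mkdir -p pics
python3 - <<'E'
from workcell import arm,cams
import cv2,numpy as np
for n in("top","side"):
    i=cams.read_camera(n);cv2.imwrite(f"pics/{n}0.png",cv2.cvtColor(i,cv2.COLOR_RGB2BGR))
    c=cams.camera_info(n);print(n,c, -np.array(c["R"]).T@np.array(c["t"]))
print(arm.get_state())
E
```

```text
top {'fx': 546.6038683153912, 'fy': 546.6038683153912, 'cx': 273.7676893450097, 'cy': 202.87110470587697, 'R': array([[ 2.71254992e-02, -9.99631684e-01, -8.38882944e-04],
       [-9.86901753e-01, -2.66465453e-02, -1.59106544e-01],
       [ 1.59025590e-01,  5.14373949e-03, -9.87261062e-01]]), 't': array([ -13.80919597,  597.86439339, 1509.70096854])} [ 350.32691232   -5.63859768 1585.5815343 ]
side {'fx': 379.2231570507259, 'fy': 379.2231570507259, 'cx': 270.75783729778794, 'cy': 200.87187616890034, 'R': array([[ 0.8484822 , -0.52913342,  0.009787  ],
       [-0.27215765, -0.45212452, -0.84941958],
       [ 0.45388123,  0.71805379, -0.52762732]]), 't': array([-496.16445154,  185.03669544,  698.24627624])} [ 154.42498026 -680.25595027  530.4435611 ]
{'t': 0.1, 'joint_positions': array([ 6.08736961e+01,  1.79863389e+01,  2.58464580e+00,  7.46910994e+01,
       -2.55862836e-04,  8.20006640e+01]), 'dq': array([ 0.00161216, -0.14221024,  0.30579727,  0.09686243,  0.00272901,
       -0.04516272]), 'joint_torque': array([ 2.32131133e-03, -4.81728244e+01,  2.99242419e+01,  1.27469216e-02,
       -1.58956382e-04,  2.11590327e-05]), 'ee_pos': array([207.0481779 , 535.94783975, 230.50794208]), 'eef_rot': array([[-9.32783904e-01,  3.60435256e-01, -7.84385123e-04],
       [ 3.60436042e-01,  9.32782854e-01, -1.41691536e-03],
       [ 2.20954743e-04, -1.60439651e-03, -9.99998689e-01]]), 'force': array([ 0.39205751,  0.85375186, -1.72599123]), 'wrist_torque': array([-0.07414657, -0.00992592, -0.04232498]), 'finger_force': 0.0, 'opening': 0.9978897435632312}
```

View pics/top0.png

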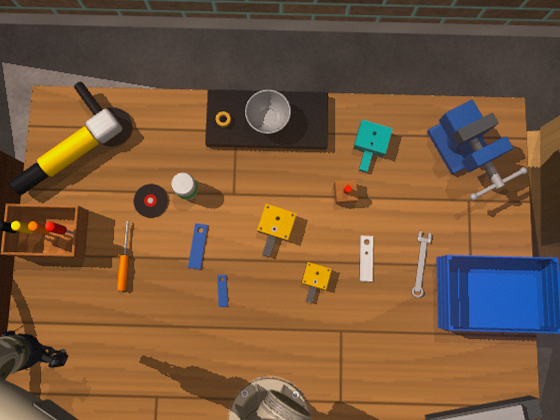

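View pics/side0.png

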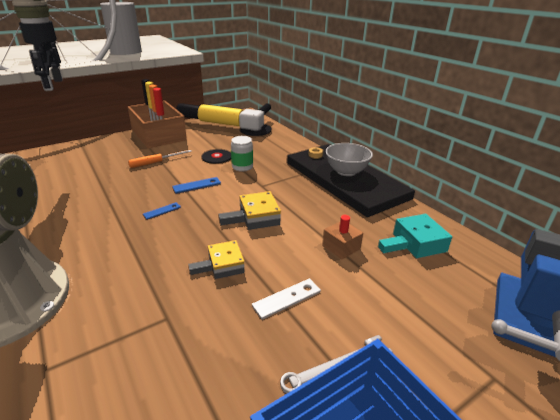

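The top view shows the large blue strap at about (199,246) with its hole end up, the larger yellow jig at (277,222) and the red pin at (348,189). The same things in the side view are at (197,185), (258,210) and (345,225). Next I measure them with masks.

```bash
cat > h.py <<'E'
from workcell import arm,cams
import cv2,numpy as np
I={n:cams.camera_info(n) for n in("top","side")}
def ray(n,uv):
    c=I[n];R=np.array(c["R"]);o=-R.T@c["t"]
    uv=np.atleast_2d(np.asarray(uv,float))
    d=np.c_[(uv[:,0]-c["cx"])/c["fx"],(uv[:,1]-c["cy"])/c["fy"],np.ones(len(uv))]@R
    return o,d
def plane(n,uv,z):
    o,d=ray(n,uv);return (o+d*((z-o[2])/d[:,2])[:,None])[:,:2]
def tri(uvt,uvs):
    A=np.zeros((3,3));b=np.zeros(3);L=[]
    for n,uv in(("top",uvt),("side",uvs)):
        o,d=ray(n,uv);d=d[0]/np.linalg.norm(d);P=np.eye(3)-np.outer(d,d);A+=P;b+=P@o;L.append((P,o))
    X=np.linalg.solve(A,b);return X,[round(float(np.linalg.norm(P@(X-o))),2) for P,o in L]
def proj(n,X):
    c=I[n];p=np.array(c["R"])@X+c["t"];return np.array([c["fx"]*p[0]/p[2]+c["cx"],c["fy"]*p[1]/p[2]+c["cy"]])
def blob(img,lo,hi,near,k=8):
    """contour of the colour blob nearest a pixel, at 1/k px resolution"""
    x,y=near;w=45;cr=img[y-w:y+w,x-w:x+w]
    big=cv2.resize(cr,None,fx=k,fy=k,interpolation=cv2.INTER_CUBIC)
    m=cv2.inRange(cv2.cvtColor(big,cv2.COLOR_RGB2HSV),lo,hi)
    cs,_=cv2.findContours(m,cv2.RETR_EXTERNAL,cv2.CHAIN_APPROX_NONE)
    cs=[c for c in cs if cv2.contourArea(c)>k*k*15]
    c=min(cs,key=lambda c:-cv2.pointPolygonTest(c,(w*k,w*k),True))
    return (c[:,0].astype(float)+.5)/k-.5+[x-w,y-w]
def cen(c):
    m=cv2.moments(c.astype(np.float32)[:,None]);return np.array([m["m10"],m["m01"]])/m["m00"]
YEL=((20,120,150),(33,255,255));BLU=((100,110,60),(125,255,255));RED=((0,170,60),(6,255,255))
E
python3 - <<'E'
from h import *
im={n:cv2.cvtColor(cv2.imread(f"pics/{n}0.png"),cv2.COLOR_BGR2RGB) for n in I}
near=dict(strap=((199,246),(197,185),BLU,6),plate=((277,222),(260,207),YEL,42),pin=((348,189),(345,222),RED,63))
tiles=[]
for k,(t,s,col,z) in near.items():
    cc={}
    for n,p in(("top",t),("side",s)):
        c=blob(im[n],*col,p);cc[n]=cen(c)
        r=cv2.minAreaRect(plane(n,c,z).astype(np.float32))
        print(k,n,cc[n].round(2),"rect",np.round(r[0],1),np.round(r[1],1),round(r[2],1),"cen@z",plane(n,cc[n],z).round(1))
        b=cv2.resize(im[n][p[1]-30:p[1]+30,p[0]-30:p[0]+30],None,fx=4.3,fy=4.3,interpolation=cv2.INTER_CUBIC)
        cv2.polylines(b,[np.int32((c-[p[0]-30,p[1]-30]+.5)*4.3)],True,(255,0,255),1);tiles.append(b)
    X=tri(cc["top"],cc["side"]);print(k,"tri",X[0].round(1),X[1])
o=np.vstack([np.hstack(tiles[0::2]),np.hstack(tiles[1::2])]);cv2.imwrite("pics/crops.png",o[:,:,::-1])
E
```

```text
strap top [197.32 246.08] rect [473.1 220.1] [ 35.5 128.5] 83.2 cen@z [[472.3 220.1]]
strap side [195.63 184.78] rect [472.9 214.9] [ 43.5 129.3] 82.7 cen@z [[470.4 214.6]]
strap tri [472.6 220.6   2.5] [0.04, 0.04]
plate top [276.38 221.48] rect [545.9  -6.5] [93.6 81.9] 73.6 cen@z [[545.6  -6.5]]
plate side [259.14 203.25] rect [546.1  -7.6] [96.1 81.6] 73.4 cen@z [[544.8 -10.3]]
plate tri [546.3  -6.7  39.5] [0.48, 0.48]
pin top [347.23 188.7 ] rect [ 641.6 -204.3] [20.  24.8] 46.4 cen@z [[ 641.9 -204.6]]
pin side [344.19 223.58] rect [ 642.6 -202.4] [73.3 20.1] 43.4 cen@z [[ 642.4 -203.1]]
pin tri [ 641.4 -204.4   64.1] [0.24, 0.24]
```

View pics/crops.png

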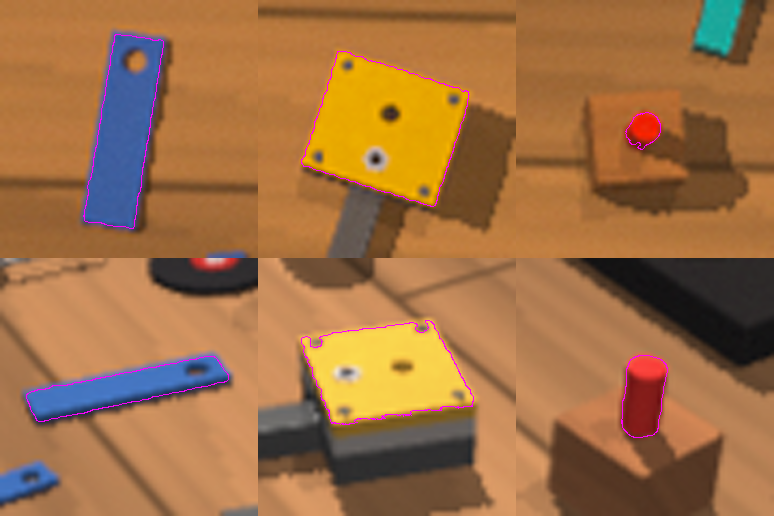

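The contours fit and the sizes agree with the text: strap 35.5x128.5, plate 94x82, pin head centre at z 64. In the crop, the strap's hole is at its upper end. The plate's dark pin hole lies near top pixel (278,218) and side pixel (264,202). I now refine the hole and grasp the strap.

```bash
cat >> h.py <<'E'
def rot(a):
    a=np.radians(a);c,s=np.cos(a),np.sin(a);return np.array([[c,s,0],[s,-c,0],[0,0,-1.]])
def best(p,a):
    """yaw a or a+180, whichever needs the lesser joint-6 move"""
    q0=np.array(arm.get_state()["joint_positions"]);r=[]
    for b in(a,a+180):
        q=arm.solve_ik(p,rot(b))
        if q is not None:r.append((np.abs(np.array(q)-q0).max(),b,q))
    return min(r,key=lambda v:v[0])[1]
def st(tag=""):
    s=arm.get_state();print(tag,"t",round(s["t"],2),"p",np.round(s["ee_pos"],1),"F",np.round(s["force"],1),"op",round(s["opening"],3),"ff",round(s["finger_force"],1),"j6",round(s["joint_positions"][5]));return s
E
python3 - <<'E'
from h import *
im={n:cv2.cvtColor(cv2.imread(f"pics/{n}0.png"),cv2.COLOR_BGR2RGB) for n in I}
def dark(n,p,w=6,k=8):
    x,y=p;g=im[n][y-w:y+w+1,x-w:x+w+1,0].astype(float);wt=np.clip(np.median(g)-25-g,0,None)
    yy,xx=np.mgrid[y-w:y+w+1,x-w:x+w+1];return np.array([(wt*xx).sum(),(wt*yy).sum()])/wt.sum()
d={"top":dark("top",(278,218),4),"side":dark("side",(264,202),4)}
for n in d:print(n,d[n].round(2),plane(n,d[n],42).round(1))
print("bush tri",tri(d["top"],d["side"]))
a=-6.8;u=np.array([np.cos(np.radians(a)),np.sin(np.radians(a))])
g=np.array([473,220])-28*u
b=best([*g,120],a);print("yaw",b)
arm.goto([*g,110],rot(b));arm.line_to([*g,20],150);st("above")
arm.line_to([*g,0],40);s=st("down")
arm.clamp(60);s=st("clamped");arm.pause(.1)
arm.line_to([*g,30],60);st("lift")
i=cams.read_camera("side");cv2.imwrite("pics/g1.png",cv2.resize(i[120:260,100:290],None,fx=4,fy=4)[:,:,::-1])
E
```

```text
top [277.33 217.94] [[555.8  -8.9]]
side [263.1  201.79] [[556.4  -9.5]]
bush tri (array([556.18683895,  -9.0987806 ,  41.79330386]), [0.41, 0.41])
yaw 173.2
above t 2.38 p [445.7 223.9  20.6] F [ 0.1  0.3 -0.2] op 0.998 ff 0.0 j6 24
down t 3.02 p [ 4.451e+02  2.232e+02 -2.000e-01] F [-0.3 -0.3 -0. ] op 1.001 ff 0.0 j6 24
clamped t 3.56 p [445.4 223.4   0.6] F [-0.6 -1.4  6. ] op 0.394 ff 59.6 j6 24
lift t 4.31 p [445.3 223.3  30.2] F [-0.1 -0.9 -1.1] op 0.394 ff 59.7 j6 24
```

View pics/g1.png

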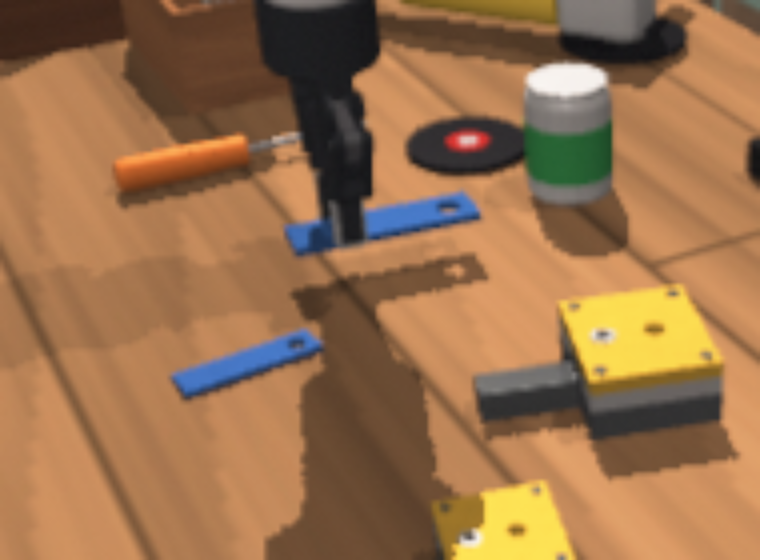

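The picture shows the strap held level, with its hole end forward at (450,207) in the crop. Next I insert it, watching the force.

```bash
cat >> h.py <<'E'
BU=np.array([556.,-9.2]);JA=-16.4
JX=np.array([np.cos(np.radians(JA)),np.sin(np.radians(JA))]);JY=np.array([-JX[1],JX[0]])
def J(x,z,y=0):return [*(BU+x*JX+y*JY),z]
E
python3 - <<'E'
from h import *
b=JA+180;R=rot(b)
p=arm.get_state()["ee_pos"];arm.line_to([p[0],p[1],110],200)
arm.goto(J(-155,110),R);arm.line_to(J(-155,45),150);arm.line_to(J(-155,23.5),60)
i=cams.read_camera("side");cv2.imwrite("pics/g2.png",cv2.resize(i[120:260,150:340],None,fx=4,fy=4)[:,:,::-1])
f0=st("pre")["force"]
for x in(-145,-135,-120,-105,-90,-80):
    arm.line_to(J(x,23.5),80);s=st(x);df=s["force"]-f0
    if np.linalg.norm(df)>10:print("CONTACT",df);break
E
```

```text
pre t 6.84 p [407.5  34.5  23.7] F [0.2 0.1 0.2] op 0.394 ff 59.7 j6 10
-145 t 7.12 p [418.   31.5  23.9] F [-0.5 -0.4 -0.3] op 0.392 ff 59.7 j6 10
-135 t 7.39 p [427.   28.8  23.6] F [ 0.5  0.2 -0.6] op 0.393 ff 59.7 j6 9
-120 t 7.73 p [441.2  24.6  23.5] F [-0.4 -0.2 -0.5] op 0.392 ff 59.7 j6 9
-105 t 8.07 p [455.5  20.4  23.5] F [ 0.1  0.4 -0.5] op 0.394 ff 59.7 j6 9
-90 t 8.42 p [469.9  16.2  23.5] F [ 0.5  0.3 -0.6] op 0.394 ff 59.7 j6 9
-80 t 8.69 p [479.6  13.3  23.6] F [-0.2 -0.5 -1.1] op 0.392 ff 59.7 j6 8
```

View pics/g2.png

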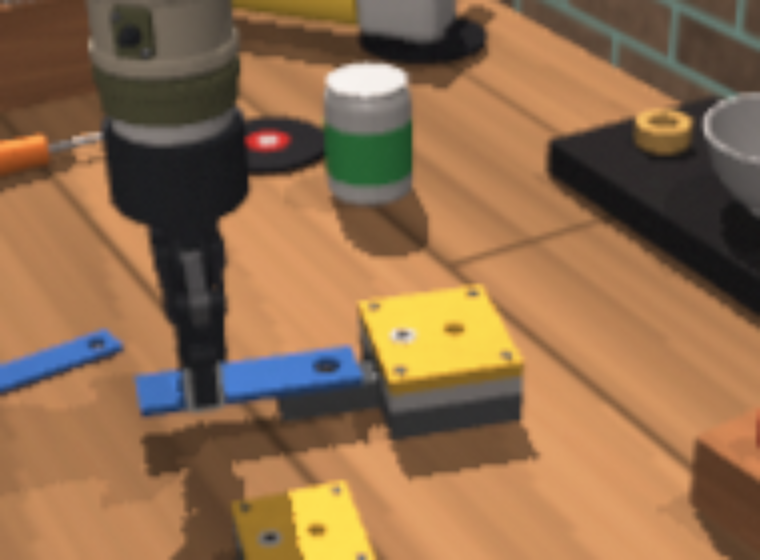

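The picture shows the strap's front end at (360,365) in the crop, just at the slot mouth and aligned with it. It then slid in freely. I lower it onto the base and push to the stop.

Run:
```python
from h import *
f0=arm.get_state()["force"]
for z in(22.5,21.5,20.8,20.2):
    arm.line_to(J(-80,z),30);s=st(z)
    if s["force"][2]-f0[2]>4:break
z=z+.3
for x in np.arange(-78.5,-66,1.5):
    arm.line_to(J(x,z),30);s=st(x)
    if -(s["force"]-f0)[:2]@JX>8:break
arm.line_to(J(x-.5,20.2),30);st("set")
arm.open_jaws();s=st("open")
arm.line_to(J(x-.5,120),200)
arm.goto([480,-200,200],arm.get_state()["eef_rot"])
for n in I:
    i=cams.read_camera(n);cv2.imwrite(f"pics/s3{n}.png",i[:,:,::-1])
t=cv2.imread("pics/s3top.png")[180:270,235:325];s_=cv2.imread("pics/s3side.png")[160:250,210:300]
cv2.imwrite("pics/s3.png",cv2.resize(np.hstack([t,s_]),None,fx=4.4,fy=4.4,interpolation=cv2.INTER_CUBIC))
```

```text
22.5 t 8.94 p [478.8  13.5  22.3] F [-0.1  0.3 -1.4] op 0.388 ff 59.7 j6 8
21.5 t 9.19 p [479.1  13.4  21.4] F [-0.2 -0.7 -0.6] op 0.39 ff 59.7 j6 8
20.8 t 9.44 p [479.2  13.4  20.8] F [ 0.5  0.1 -0.3] op 0.396 ff 59.7 j6 8
20.2 t 9.69 p [479.3  13.4  20.6] F [-1.5 -0.9  5.5] op 0.389 ff 60.3 j6 8
-78.5 t 9.94 p [480.5  13.   20.6] F [-2.7  0.5  4.9] op 0.394 ff 60.3 j6 8
-77.0 t 10.19 p [480.5  13.   20.5] F [-6.4  1.4 10.5] op 0.393 ff 60.9 j6 8
-75.5 t 10.44 p [480.6  13.   20.5] F [-10.1   3.5  14.4] op 0.395 ff 61.4 j6 8
set t 10.69 p [480.6  13.   20.5] F [-9.4  2.4 14.9] op 0.392 ff 61.5 j6 8
open t 11.25 p [483.2  12.2  20.1] F [-0.7 -0.   0.3] op 1.002 ff 0.0 j6 8
```

View pics/s3.png

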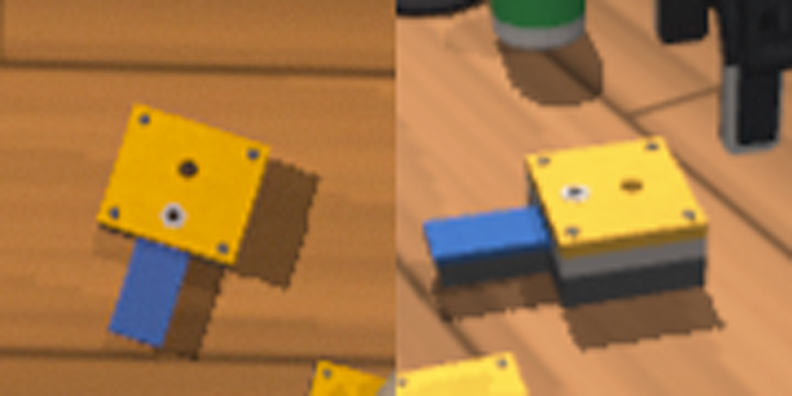

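The strap lies flat on the tongue and enters under the plate. I now check how deep it went from its rear edge, which must be at jig x = -112.

```bash
cat >> h.py <<'E'
def strapcheck(ft,fs):
    for n,f,p in(("top",ft,(268,246)),("side",fs,(318-90,217))):
        im=cv2.cvtColor(cv2.imread(f),cv2.COLOR_BGR2RGB);c=blob(im,*BLU,p)
        q=plane(n,c,26)-BU;x,y=q@JX,q@JY
        mid=np.abs(y-np.median(y))<9
        m=(x>-95)&(x<-65)
        up=y[m&(y>0)];lo=y[m&(y<0)]
        fu=np.polyfit(x[m&(y>0)],up,1);fl=np.polyfit(x[m&(y<0)],lo,1)
        print(n,"rear x",np.percentile(x[mid],2).round(1),"y edges",np.median(up).round(1),np.median(lo).round(1),"slope deg",np.degrees([fu[0],fl[0]]).round(1))
        c=blob(im,*YEL,(277,222) if n=="top" else (260,207));q=plane(n,c,42)-BU
        x,y=q@JX,q@JY;print("  plate x",np.percentile(x,[2,98]).round(1),"y",np.percentile(y,[2,98]).round(1))
E
python3 -c "
from h import *
strapcheck('pics/s3top.png','pics/s3side.png')"
```

```text
top rear x -113.9 y edges 16.0 -16.6 slope deg [0.8 1.1]
  plate x [-51.   30.2] y [-46.7  46.3]
side rear x -113.1 y edges 15.1 -25.9 slope deg [-0.1  0.7]
  plate x [-50.5  30.6] y [-49.5  46.6]
```

The rear edge is at about -112.5 relative to the plate's edges and centred to within 0.5 mm, so the strap is seated. Now the pin: I clamp at two yaws 90° apart so that it centres in the fingers.

Run:
```python
from h import *
P=[641.4,-204.2]
b=best([*P,150],JA);arm.goto([*P,150],rot(b));arm.line_to([*P,52],150);st("down")
arm.clamp(20);st("c1");arm.open_jaws()
c=best([*P,52],b+90);arm.line_to([*P,52],100,rot(c));st("turned")
arm.clamp(50);s=st("c2")
print("yaws",b,c)
arm.line_to([*P,70],60);st("up");arm.line_to([*P,160],200);s=st("lift")
for n in I:cv2.imwrite(f"pics/p4{n}.png",cams.read_camera(n)[:,:,::-1])
u,v=proj("side",s["ee_pos"]).astype(int);
cv2.imwrite("pics/p4.png",cv2.resize(cv2.imread("pics/p4side.png")[max(v-50,0):v+70,u-60:u+60],None,fx=4.5,fy=4.5,interpolation=cv2.INTER_CUBIC));print(u,v)
```

```text
down t 14.43 p [ 641.8 -204.7   53.6] F [ 0.1 -0.4  0.2] op 0.999 ff 0.0 j6 -8
c1 t 15.04 p [ 641.6 -204.2   52.3] F [ 0.4 -0.3  1.8] op 0.213 ff 21.3 j6 -8
turned t 17.42 p [ 641.4 -204.2   52. ] F [ 0.5 -0.7  0.3] op 1.0 ff 0.0 j6 82
c2 t 18.04 p [ 641.5 -204.2   52.2] F [0.4 0.4 1.1] op 0.201 ff 48.8 j6 82
yaws 163.6 433.6
up t 18.49 p [ 641.7 -204.3   70.7] F [-0.1 -0.7 -0.4] op 0.204 ff 49.1 j6 82
lift t 19.09 p [ 641.2 -204.1  159.2] F [-0.9 -0.2 -1.2] op 0.203 ff 49.1 j6 82
349 184
```

View pics/p4.png

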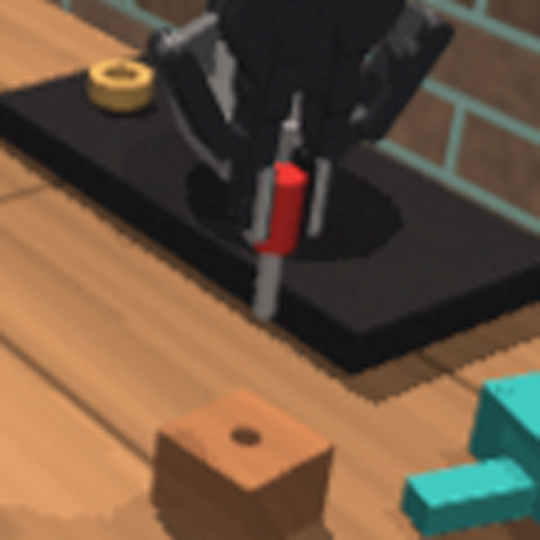

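The pin is held by its head, but it looks slightly slanted in the crop: tip at (263,317), head bottom at (277,250), head top at (290,172). I compare that with a vertical pin's projection.

Run:
```python
from h import *
T=np.array(arm.get_state()["ee_pos"])
for z in(-45,-7,29):print(z,proj("side",T+[0,0,z]).round(1),proj("top",T+[0,0,z]).round(1))
im=cv2.cvtColor(cv2.imread("pics/p4side.png"),cv2.COLOR_BGR2RGB)
c=blob(im,*RED,(352,181));print("red axis side",cv2.fitLine(c.astype(np.float32),cv2.DIST_L2,0,.01,.01).ravel().round(2),cen(c),c.min(0),c.max(0))
a=proj("side",T+[0,0,-7])-proj("side",T+[0,0,29]);print("vertical dir",a/np.linalg.norm(a))
# shank rows: bright grey centre per row
for v in range(190,207):
    r=im[v,338:360].astype(int);print(v,[int(x) for x in r.sum(1)//3])
```

```text
-45 [346.3 204.3] [349.3 185.9]
-7 [348.5 188.4] [351.2 183.2]
29 [350.6 172.5] [353.1 180.5]
red axis side [ 2.2000e-01 -9.7000e-01  3.5182e+02  1.8043e+02] [352.21970547 180.10048702] [345.3125 169.8125] [357.0625 190.0625]
vertical dir [-0.13477872  0.99087572]
190 [20, 23, 25, 34, 40, 44, 39, 38, 50, 80, 86, 86, 78, 62, 47, 37, 29, 26, 25, 25, 25, 26]
191 [20, 20, 19, 23, 29, 37, 42, 45, 61, 87, 97, 100, 95, 68, 37, 36, 29, 27, 25, 26, 26, 25]
192 [21, 21, 22, 21, 21, 25, 34, 39, 70, 92, 102, 104, 100, 67, 43, 42, 38, 38, 38, 38, 39, 38]
193 [20, 22, 19, 20, 19, 18, 23, 28, 68, 93, 102, 105, 99, 65, 45, 44, 43, 44, 44, 44, 45, 43]
194 [21, 21, 21, 21, 21, 22, 20, 20, 61, 92, 102, 104, 97, 63, 45, 43, 44, 44, 43, 44, 44, 43]
195 [21, 20, 21, 21, 19, 22, 20, 20, 74, 95, 103, 103, 94, 61, 43, 42, 43, 43, 42, 42, 43, 44]
196 [20, 20, 21, 20, 19, 21, 20, 44, 83, 99, 103, 102, 85, 53, 43, 44, 44, 44, 43, 42, 43, 44]
197 [25, 22, 21, 20, 21, 20, 21, 42, 83, 99, 103, 100, 77, 43, 34, 41, 45, 44, 45, 44, 43, 44]
198 [43, 30, 21, 19, 20, 20, 19, 33, 84, 100, 103, 99, 68, 32, 25, 34, 39, 43, 43, 43, 43, 44]
199 [57, 53, 38, 25, 21, 19, 20, 43, 87, 101, 103, 97, 58, 25, 22, 24, 27, 36, 40, 42, 45, 44]
200 [60, 61, 56, 45, 30, 21, 21, 55, 90, 102, 103, 95, 54, 24, 19, 20, 21, 25, 32, 36, 42, 43]
201 [105, 75, 61, 57, 53, 39, 24, 59, 92, 103, 102, 93, 52, 23, 21, 20, 23, 20, 23, 27, 33, 40]
202 [131, 111, 75, 61, 61, 57, 44, 76, 95, 103, 102, 90, 50, 21, 21, 20, 20, 22, 21, 20, 24, 29]
203 [135, 131, 111, 103, 75, 62, 58, 77, 96, 104, 99, 76, 38, 21, 21, 18, 20, 21, 22, 20, 20, 21]
204 [133, 136, 131, 130, 110, 75, 60, 66, 82, 90, 81, 49, 25, 20, 20, 20, 21, 21, 21, 20, 20, 20]
205 [133, 133, 134, 134, 132, 110, 74, 61, 63, 69, 63, 42, 26, 21, 20, 20, 21, 21, 20, 20, 21, 20]
206 [130, 131, 133, 133, 135, 132, 119, 105, 74, 61, 61, 56, 45, 31, 23, 19, 20, 22, 22, 19, 20, 19]
```

The shank is vertical to within about 1° and about 0.7 px from the expected spot, which is within calibration. I carry it over the hole and descend with force checks.

```bash
cat >> h.py <<'E'
O=45.2
def descend(dx=0,dy=0,lim=8,z0=45,z1=4):
    """lower the tip at bush+(dx,dy) in steps until force; returns the tip height reached"""
    f0=arm.get_state()["force"]
    for z in np.arange(z0,z1-.1,-2):
        arm.line_to(J(dx,z+O,dy),40);s=arm.get_state();d=s["force"]-f0
        if d[2]>lim:break
    print("tip cmd",z,"dF",d.round(1),end=" ");st();return s["ee_pos"][2]-O
E
python3 - <<'E'
from h import *
R=rot(73.6)
b=best(J(0,150),73.6);print(b);arm.goto(J(0,150),rot(b));arm.line_to(J(0,47+O),150);arm.pause(.15);st("hover")
for n in I:cv2.imwrite(f"pics/h5{n}.png",cams.read_camera(n)[:,:,::-1])
cv2.imwrite("pics/h5.png",cv2.resize(cv2.imread("pics/h5side.png")[150:240,220:310],None,fx=6,fy=6,interpolation=cv2.INTER_CUBIC))
print(descend(z0=46,z1=34))
E
```

```text
73.6
hover t 20.73 p [557.2  -9.8  93.5] F [ 0.7  0.7 -0.9] op 0.207 ff 49.1 j6 97
tip cmd 34.0 dF [-0.6 -0.3 -0.5]  t 22.58 p [556.   -9.2  79. ] F [-0.1 -0.  -0.5] op 0.2 ff 49.1 j6 97
33.83834393525355
```

View pics/h5.png

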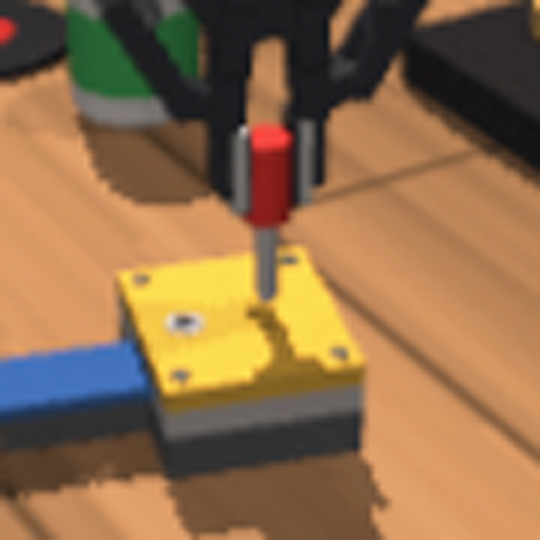

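The tip, at (265,298) in the crop, was right over the hole, and it entered to z = 34 without force. I continue down.

Run:
```python
from h import *
print(descend(z0=32,z1=4,lim=10))
```

```text
tip cmd 4.0 dF [-2.6  0.6  1. ]  t 26.33 p [555.9  -9.2  49.2] F [-2.7  0.6  0.5] op 0.204 ff 49.4 j6 97
3.9635442689110008
```

Run:
```python
from h import *
print(descend(z0=3.3,z1=1.2,lim=6))
arm.open_jaws();st("open");p=arm.get_state()["ee_pos"]
arm.line_to([p[0],p[1],150],120);arm.goto([480,-200,220],arm.get_state()["eef_rot"]);st("away")
for n in I:cv2.imwrite(f"pics/f6{n}.png",cams.read_camera(n)[:,:,::-1])
t=cv2.imread("pics/f6top.png")[180:270,235:325];s_=cv2.imread("pics/f6side.png")[150:240,210:300]
cv2.imwrite("pics/f6.png",cv2.resize(np.hstack([t,s_]),None,fx=4.4,fy=4.4,interpolation=cv2.INTER_CUBIC))
c={n:cen(blob(cv2.cvtColor(cv2.imread(f"pics/f6{n}.png"),cv2.COLOR_BGR2RGB),*RED,tuple(proj(n,np.array(J(0,60))).astype(int)))) for n in I}
print("head centre",tri(c["top"],c["side"]))
strapcheck('pics/f6top.png','pics/f6side.png')
```

```text
tip cmd 1.2999999999999998 dF [-5.9  0.5 17.2]  t 26.83 p [556.1  -9.2  49. ] F [-8.6  1.1 17.7] op 0.206 ff 51.5 j6 97
3.794056338990252
open t 27.5 p [556.   -9.2  46.3] F [-0.5  0.8  0.1] op 0.997 ff 0.0 j6 97
away t 29.39 p [ 479.9 -199.3  219.2] F [-0.1 -0.5 -0.5] op 1.0 ff 0.0 j6 75
head centre (array([556.81424225,  -9.83001147,  61.90648568]), [0.5, 0.5])
top rear x -113.9 y edges 16.0 -16.6 slope deg [0.6 1.3]
  plate x [-51.   30.2] y [-46.9  46.2]
side rear x -113.1 y edges 15.1 -26.0 slope deg [-0.1  0.7]
  plate x [-50.5  30.6] y [-49.5  46.6]
```

View pics/f6.png

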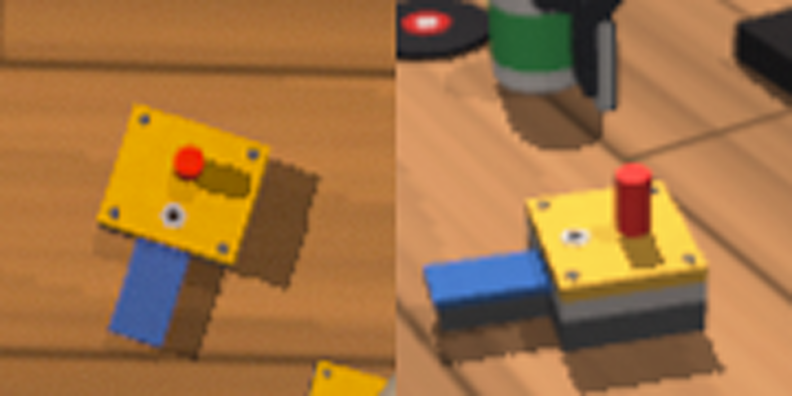

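The red head sits upright on the plate, side crop (633,235), with a firm 17 N contact at a tip height of about 3.8 mm (4 expected). The strap has not moved and the arm is clear, so I hand in.

```bash
python3 -c "
from workcell import arm
print(arm.close_job())"
```

```text
the job is handed in; nothing more can be done
None
```

The job is handed in: the strap lies flat against the jig's end stop, the pin is fully home with its head on the yellow plate, and the arm is clear. It took about 29 s of the 64 s allowed, and no verdict came back.

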